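# Inspect a welded post foot: profile gauge, then camera

### The arm

A 7-joint arm with a two-finger parallel gripper is mounted at the origin on the work surface. World frame = base frame: x ahead of the robot, y to its left, z up, the work surface at z = 0. Lengths are in m, angles in rad, forces in N, time in s.
With the tool pointing down it reaches from about 0.4 to 0.875 m from the base axis. Payload 19.3 kg.
Tool frame: the origin (TCP) lies at the very end of the fingers, on their centre line; the grasp point (between the pads) lies 19 mm behind it; z points along the fingers, y is the line along which they close (so a half turn about z gives the same grasp; the last joint's range is limited). The gripper opens to 85 mm and grips with 20 to 120 N. Pads are 22 mm wide; open, the fingers measure 114 mm over their backs; the gripper's body (76 mm by 85 mm) begins 54 mm behind the grasp point. The pads swing forward as they close: fully open they stand 13 mm farther back than shut.
Start: joints at [-1.228, 0.521, -0.036, 1.599, 0.021, 1.021, -0.113], TCP at [0.251, 0.572, 0.231] pointing down, gripper open.
Joint ranges: [-2.91, 2.91], [-0.3, 2.13], [-1.5, 1.42], [0.17, 2.43], [-1.26, 4.41], [0.16, 1.93], [-2.52, 2.52]. Speed limits (rad/s): [1.89, 1.89, 2.39, 2.39, 3.01, 3.01, 3.01].

### API

Orientations are given as [roll, pitch, yaw] about the fixed x, y, z axes, in that order (R = Rz(yaw) Ry(pitch) Rx(roll)).
In Python, from workcell import monitor, optics, job_done gives the robot as it stands.
- The arm moves only by the shell command python3 -m handwheel 'ROWS' [FORCE]. ROWS is JSON, a list of rows, each an object of numbers: "dx", "dy", "dz": the shift along the tool's x, y, z in cm; "wx", "wy", "wz": the turn, a rotation vector about the tool's x, y, z in rad; "claw": the opening in per cent of the stroke, from 0 (shut) to 100 (fully open). A call has 1 to 8 rows; each row shifts and turns the commanded pose from where the row before left it, along the tool's axes as they then stand; what a row does not reach is not made up. A row lasts 1/8 s, in which the tool goes at most 62.5 mm and 10.7 degrees, less where a joint would pass 70% of its speed; a pose out of reach is approached as far as the arm can. A call with a gripper value outside its range is refused whole. The fingers move at their own pace and stop on an object; FORCE is the grip in N (left out, the last holds). Time passes only in rows, so rows that do not move let the fingers close. It gives the time, the measured TCP pose, the force, the opening and the grip force at its end, in the units of the state.
- monitor.observe(): the state, without advancing time (a new reading comes with each control period).
- optics.grab_frame(name): name is "scene" or "top" or "wrist"; returns a dict with "frame" (400x640x3 uint8, blue, green, red), "fovy" (degrees; the focal length in pixels is half the picture's height over the tangent of half this angle, whatever the lens; pixels are square), "cx", "cy" (the principal point, pixels), "k1" (the pictures are not rectified: a ray, as slopes to the right and down, at radius r is drawn at 1 + k1 r^2 times it, then the intrinsics apply), "R" (3x3) and "t" (3): a world point X has camera coordinates R X + t. Camera axes: x right, y down, z forward; pixel columns grow to the right and rows downward; lengths in m; the calibration is good to about 2 mm. A picture is of the moment at which its call begins. There is no depth.
- job_done(): hands the job in; it is judged then, once.
Trained networks look in the newest picture that a camera, given by its name, has taken for a name from the list of things; names that differ only in an ending like _2 or _b are one class to them, and where a whole thing is asked for, a point or a joint stands for the part that bears it (a point fixed in the world has none). Each returns a list of dicts, best first, with "p" (0 to 1); they miss things now and then, are a little off and sometimes report something else, mostly with a low value. They report only what shows in the picture. A call takes as long as a camera call. They do not tell look-alikes from the thing itself.
- optics.masks_of(name, camera): "region" (400x640 bool, what is visible of it) and "rect" ([left, top, width, height] in pixels, round what is visible of it).
The state is a dict: "clock": time; "qpos": joint angles; "qd": joint speeds; "joint_efforts": joint torques, N m; "position": TCP position; "tool_rot": TCP orientation; "force": force on the tool from outside, world axes, zero at the start; "moment": the same for the moment, N m; "grip_width": finger opening in m; "finger_force": force on a finger pad.
Only numpy, scipy, OpenCV 4.12 (cv2) and the standard library are available. Lean on these libraries where they do the work, as an engineer would, in place of code of your own. Each camera call takes 0.05 s, during which the arm holds its last target. There are 200 camera calls.

### The job

Inspect the welded post foot with the square tube: first try its base plate in the profile gauge, cropped corner to the filled corner of the pocket, so that it lies flush at the bottom with your hand off it. Then lift it out and hold it in the air over the tilted inspection camera so that the camera sees its underside: the underside square to the lens, centred on it and 150 mm in front of it, with the plate's long sides level. Finish there, still holding the foot steady for the picture; do not touch the camera, and leave the other things on the bench where they lie.

Things in the scene. Friction and masses are not known exactly. Their poses are not given: they have to be found in the camera images.
- foot: The post foot, bare steel, about 0.38 kg: base plate 90 (x) by 70 (y) by 6 mm, with a square tube 30 by 30 mm, 60 mm tall, welded upright on its centre, sides parallel (66 mm overall; weld bead 2 mm). Two 9 mm holes at x = +-32 mm. Plate corner +x +y cropped at 45 degrees, 20 mm along each side. Origin: centre of the plate's underside; z up the tube. Starts standing on its plate on the bench.
- foot_corner (a point): The middle of the foot's cropped corner edge, at x = +35, y = +25 mm in the foot's frame, on the plane of the underside.
- gauge: The profile gauge, a fixed flat block 160 (x) by 140 (y) by 16 mm tall, bright aluminium nest plates on a grey base, with a pocket in its middle in the shape of the foot's plate. Origin: centre of its underside, on the bench; z up.
- pocket (a point): Centre of the pocket's floor, 10 mm above the bench; gauge axes. The foot's origin and axes coincide with these when home, plate top flush with the gauge's face. Pocket 93 (x) by 73 (y) by 6 mm deep, corner +x +y filled at 45 degrees to match the foot (1.5 mm clearance all round; goes in one way only). Upper 3 mm of the walls bevelled out by 2 mm; 28 mm wide thumb reliefs in the long walls.
- pocket_corner (a point): Where the foot's cropped corner edge belongs in the pocket (the filled corner's wall is 1.5 mm beyond): x = +35, y = +25 mm from the pocket's centre, on the pocket's floor.
- camera: The inspection camera on its fixed stand: grey base plate 110 by 130 mm and two uprights carrying a black camera with lens and a flat ring light of 84 mm diameter, about 125 mm tall in all. It looks up, leaning 30 degrees from vertical to the stand's -x side (the robot's side). Origin: on the bench under the pivot; z up.
- lens (a point): Centre of the camera's front glass, 103 mm above the bench. z: optical axis, out of the lens, upwards, leaning 30 degrees to the robot's side; y: level. The foot's origin belongs 150 mm out on this z axis (233 mm above the bench), with the foot's z along this z (tube pointing away from the lens) and its long side x along this y, either way round.
- round_foot: Bystander: a similar welded foot, but with a round base plate of 80 mm diameter and a round tube of 30 mm, 66 mm tall. Origin: centre of its underside.
- offcut: Bystander: a square tube offcut 30 by 30 by 110 mm lying along its x. Origin: centre of its underside.
- square: Bystander: a steel try square, stock 24 by 100 by 16 mm, blade 130 mm. Origin: on the bench near its middle.
- clamp: Bystander: an F-clamp 260 mm long lying on its side. Origin: on the bench under the middle of its bar, x along the bar.
- wrench: Bystander: an open-ended wrench 200 mm long, lying. Origin: on the bench under its middle.
- spray: Bystander: a spray can of 60 mm diameter, 190 mm tall, standing. Origin: centre of its underside.
Mind the look-alikes: they are no part of the job. What is shaped like the foot but turquoise is not meant.

How it is judged:
By the outcome, as a careful person would: the job done as asked, in the order asked, and still so for the second after the job is handed in, while the arm keeps its last pose, push and grip.
It also fails if it takes over 51 s, if anything falls off the work surface, if the arm or the gripper's body presses on something with over 40 N, if the wrist force passes 120 N, or if a joint passes its speed limit or range.

## Working session

There is one attempt and no reset: what is moved stays moved. The work goes in short steps, Python scripts to look and compute and a shell command to move; the robot and the scene stay as the last step left them, time stands still between calls to the robot, and variables do not carry over. Pictures are saved under pics/ and viewed, at most 12 in all, crops included, and the job is handed in when it is done.

```bash
mkdir -p pics; ls; cat > h.py <<'E'
import numpy as np, cv2
from scipy.spatial.transform import Rotation as Ro
from workcell import monitor, optics
def K(f):
    F=200/np.tan(np.radians(f["fovy"])/2); return F
def proj(f,X):
    c=np.atleast_2d(X)@np.array(f["R"]).T+np.array(f["t"]); s=c[:,:2]/c[:,2:]
    r2=(s**2).sum(1,keepdims=True); s=s*(1+f["k1"]*r2)
    return s*K(f)+[f["cx"],f["cy"]]
def ray(f,uv):
    d=(np.atleast_2d(uv).astype(float)-[f["cx"],f["cy"]])/K(f); s=d.copy()
    for _ in range(30): s=d/(1+f["k1"]*(s**2).sum(1,keepdims=True))
    R=np.array(f["R"]); v=np.c_[s,np.ones(len(s))]@R
    return -R.T@np.array(f["t"]), v
def onz(f,uv,z):
    o,v=ray(f,uv); return o+v*((z-o[2])/v[:,2:])
E
python3 - <<'E'
from h import *
s=monitor.observe(); print({k:np.round(v,3).tolist() for k,v in s.items()})
ims=[]
for c in ["scene","top","wrist"]:
    f=optics.grab_frame(c); cv2.imwrite(f"pics/{c}0.png",f["frame"]); 
    print(c,f["fovy"],f["cx"],f["cy"],f["k1"],np.round(-np.array(f["R"]).T@f["t"],3),np.round(f["R"],3).tolist())
    for n in ["foot","gauge","camera","round_foot","spray","offcut","square","clamp","wrench"]:
        for m in optics.masks_of(n,c):
            ys,xs=np.nonzero(m["region"]); print(n,round(m["p"],2),m["rect"],len(xs), f["frame"][m["region"]].mean(0).round() if len(xs) else '', onz(f,[xs.mean(),ys.mean()],0.03)[0].round(3) if len(xs) else '')
E
```

```text
pics
{'clock': 0.0, 'qpos': [-1.228, 0.522, -0.036, 1.6, 0.021, 1.021, -0.113], 'qd': [0.001, -0.004, -0.001, 0.001, -0.0, -0.001, -0.0], 'joint_efforts': [0.001, -92.712, 1.98, -36.992, 0.018, 0.008, -0.0], 'position': [0.251, 0.572, 0.231], 'tool_rot': [-3.14, 0.0, 2.729], 'force': [0.333, 0.932, -0.214], 'moment': [-0.008, 0.023, -0.013], 'finger_force': 0.0, 'grip_width': 0.085}
scene 48.69493288954096 317.86073364991086 202.30644007157701 -0.0916586698016983 [1.64  0.096 0.875] [[-0.025, 1.0, -0.019], [0.557, -0.002, -0.83], [-0.83, -0.031, -0.557]]
foot 0.98 [438.9, 181.2, 30.7, 25.1] 412 [172. 177.  89.] [0.33  0.531 0.03 ]
foot 0.94 [359.2, 184.3, 25.6, 27.7] 425 [151. 156.  78.] [0.38  0.228 0.03 ]
foot 0.85 [345.1, 216.1, 28.9, 31.9] 541 [172. 174. 177.] [0.552 0.189 0.03 ]
foot 0.62 [390.2, 171.7, 25.2, 23.8] 372 [167. 172.  82.] [0.282 0.352 0.03 ]
gauge 0.87 [219.3, 207.9, 55.0, 42.2] 1516 [224. 224. 226.] [ 0.516 -0.172  0.03 ]
camera 0.71 [273.4, 237.6, 45.1, 45.7] 1610 [133. 134. 135.] [ 0.694 -0.004  0.03 ]
round_foot 0.73 [291.0, 205.3, 23.5, 30.2] 376 [171. 173. 17
[... 1612 characters left out ...]
 758 [105. 116. 118.] [ 0.525 -0.432  0.03 ]
clamp 0.27 [353.6, 194.5, 36.8, 41.5] 1499 [197. 198. 201.] [ 0.476 -0.176  0.03 ]
wrench 0.5 [379.8, 133.2, 19.1, 42.1] 221 [168. 171. 174.] [ 0.696 -0.263  0.03 ]
wrench 0.31 [421.1, 166.3, 25.1, 67.3] 634 [107. 118. 120.] [ 0.53  -0.433  0.03 ]
wrist 66.6319618683026 318.45574885301255 198.71656895637867 0.012826788929353461 [0.188 0.6   0.375] [[0.4, 0.916, -0.001], [0.88, -0.384, 0.277], [0.254, -0.112, -0.961]]
foot 0.85 [274.0, 188.2, 77.7, 67.0] 3731 [177. 184.  78.] [0.304 0.541 0.03 ]
foot 0.8 [110.7, 300.3, 31.3, 13.2] 260 [126. 133.  54.] [0.313 0.27  0.03 ]
foot 0.59 [131.3, 212.9, 77.9, 65.7] 4043 [166. 173.  74.] [0.256 0.366 0.03 ]
```

```bash
python3 - <<'E'
import cv2,numpy as np
t=cv2.imread('pics/top0.png')[120:300,150:470]; s=cv2.imread('pics/scene0.png')[160:300,120:480]
a=cv2.resize(t,(800,450),interpolation=cv2.INTER_CUBIC)[:300]; b=cv2.resize(s,(800,311),interpolation=cv2.INTER_CUBIC)[:300]
cv2.imwrite('pics/c0.png',np.vstack([a,b]))
E
```

```text
(no output)
```

View pics/c0.png

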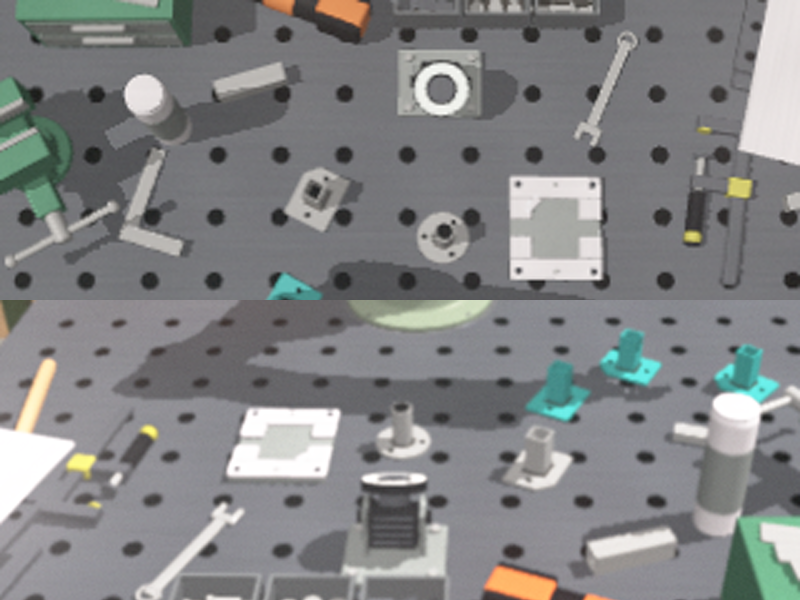

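The robot's real foot is the grey square-tube one at crop (318,195), world ≈ (0.53,0.19). The gauge is at crop (555,228), with its filled corner upper left (540,205), so its yaw is ≈ 0. The camera stand is at crop (440,85).

```bash
python3 -m handwheel '[{"dx":-5.2,"dy":-2.9},{"dx":-5.2,"dy":-2.9},{"dx":-5.2,"dy":-2.9},{"dx":-5.2,"dy":-2.9},{"dx":-5.2,"dy":-2.9},{"dx":-5.2,"dy":-2.9},{"dx":-5.2,"dy":-2.9},{"dx":-5.2,"dy":-2.9}]'; python3 - <<'E'
from h import *
s=monitor.observe(); print(s["clock"],s["position"],s["tool_rot"],s["qpos"])
f=optics.grab_frame("wrist"); im=f["frame"]; cv2.imwrite("pics/w1.png",im)
for n in ["foot","spray","round_foot"]:
  for m in optics.masks_of(n,"wrist"): print(n,m["p"],m["rect"])
np.savez("w1.npz",**{k:f[k] for k in f})
E
```

```text
1.5 [0.25075136 0.57246141 0.23127072] [-3.14152697e+00 -1.32387917e-05  2.72872931e+00] [-1.22816931  0.52140864 -0.03631509  1.59954042  0.02118752  1.02109242
 -0.11280071]
foot 0.79 [278.7, 187.1, 76.0, 69.4]
foot 0.72 [113.8, 301.3, 27.1, 13.3]
foot 0.58 [132.9, 213.7, 75.1, 64.0]schema error: expected keys dx, dy, dz, wx, wy, wz, claw
```

View pics/w1.png

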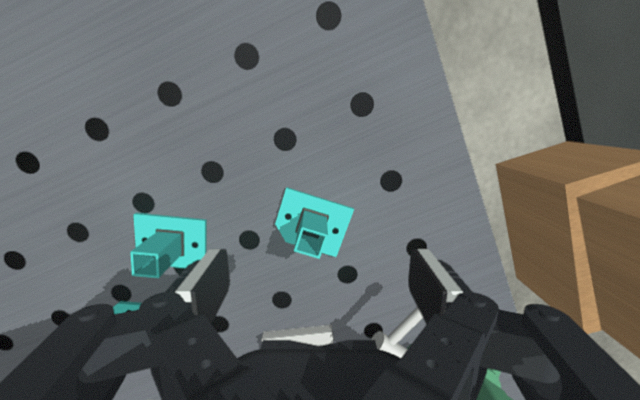

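The arm did not move because every row needs all seven keys; the picture shows turquoise look-alikes only. I'm retyping the move with full rows.

```bash
python3 -m handwheel '[{"dx":-5.2,"dy":-2.9,"dz":0,"wx":0,"wy":0,"wz":0,"claw":100},{"dx":-5.2,"dy":-2.9,"dz":0,"wx":0,"wy":0,"wz":0,"claw":100},{"dx":-5.2,"dy":-2.9,"dz":0,"wx":0,"wy":0,"wz":0,"claw":100},{"dx":-5.2,"dy":-2.9,"dz":0,"wx":0,"wy":0,"wz":0,"claw":100},{"dx":-5.2,"dy":-2.9,"dz":0,"wx":0,"wy":0,"wz":0,"claw":100},{"dx":-5.2,"dy":-2.9,"dz":0,"wx":0,"wy":0,"wz":0,"claw":100},{"dx":-5.2,"dy":-2.9,"dz":0,"wx":0,"wy":0,"wz":0,"claw":100},{"dx":-5.2,"dy":-2.9,"dz":0,"wx":0,"wy":0,"wz":0,"claw":100}]'; python3 - <<'E'
from h import *
s=monitor.observe(); print(s["clock"],s["position"],s["tool_rot"],s["qpos"])
f=optics.grab_frame("wrist"); im=f["frame"]; cv2.imwrite("pics/w2.png",im)
for n in ["foot"]:
  for m in optics.masks_of(n,"wrist"): print(n,m["p"],m["rect"])
np.savez("w2.npz",**{k:f[k] for k in f})
E
```

```text
clock: 2.7
position: [0.5398, 0.1915, 0.2315]
tool_rot: [3.141, 0.0, 2.729]
force: [1.6, 1.1, 0.0]
grip_width: 0.0856
finger_force: 0.0
2.7 [0.5397616  0.19148813 0.2315441 ] [3.14114772e+00 3.25858424e-04 2.72905554e+00] [-0.49060609  0.43838555  0.0636282   1.74495988 -0.03304575  0.95873278
  0.74425508]
foot 0.73 [251.6, 0.3, 67.4, 47.0]
foot 0.42 [286.3, 124.4, 61.2, 73.7]
```

View pics/w2.png

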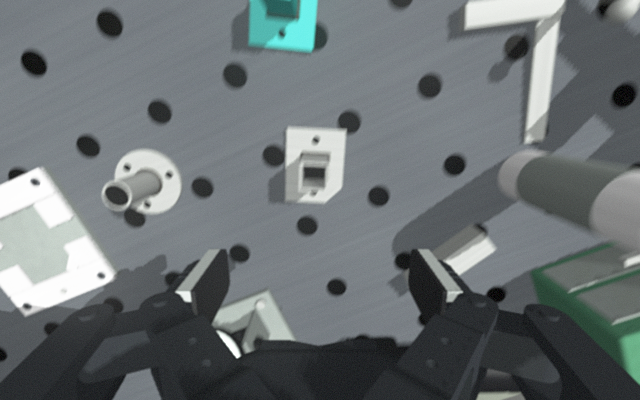

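The foot's plate runs from (287,126) to (345,203), with the crop at bottom right. So foot x ≈ −tool x and foot y ≈ +tool y, and the present tool yaw is nearly aligned for the grasp. Next I'm writing a silhouette fitter and fitting the pose.

```bash
cat >> h.py <<'E'
from scipy.optimize import minimize
PL=np.array([[45,-35],[45,15],[25,35],[-45,35],[-45,-35]])/1e3
def prism(p,z0,z1): return np.vstack([np.c_[p,np.full(len(p),z)] for z in (z0,z1)])
SQ=np.array([[1,1],[-1,1],[-1,-1],[1,-1]])
FOOT=[prism(PL,0,.006),prism(SQ*.015,.006,.066)]
GAUGE=[prism(SQ*[.08,.07],0,.016)]
def seg(f,rect,pad=8,thr=None):
    """bright region in rect, largest component, filled"""
    g=cv2.cvtColor(f["frame"],cv2.COLOR_BGR2GRAY); x,y,w,h=[int(v) for v in rect]
    x0,y0=max(x-pad,0),max(y-pad,0); c=g[y0:y+h+pad,x0:x+w+pad]
    t,b=cv2.threshold(c,thr or 0,255,cv2.THRESH_BINARY+(0 if thr else cv2.THRESH_OTSU))
    ct,_=cv2.findContours(b,cv2.RETR_EXTERNAL,cv2.CHAIN_APPROX_NONE); ct=max(ct,key=cv2.contourArea)
    m=np.zeros(g.shape,np.uint8); cv2.drawContours(m,[ct+[x0,y0]],-1,255,-1); return m
S=4
def render(f,parts,p):
    R=Ro.from_euler("z",p[2]).as_matrix(); m=np.zeros((400*S,640*S),np.uint8)
    for q in parts:
        uv=proj(f,q@R.T+[p[0],p[1],p[3]]); h=cv2.convexHull(((uv+.5)*S-.5).astype(np.float32))
        cv2.fillConvexPoly(m,np.round(h*16).astype(np.int32),255,shift=4)
    return cv2.resize(m,(640,400),interpolation=cv2.INTER_AREA)
def fit(views,parts,p0,zfree=True):
    """views: [(f,mask)]; p0=[x,y,yaw,z]"""
    def cost(d):
        p=np.array(p0,float)+np.r_[d[0]*.01,d[1]*.01,d[2]*.1,(d[3]*.01 if zfree else 0)]
        return sum(cv2.absdiff(render(f,parts,p),m).sum(dtype=float)/m.sum(dtype=float) for f,m in views)
    n=4 if zfree else 3; b=None
    for st in (1,.3):
        x0=np.zeros(n) if b is None else b.x
        b=minimize(cost,x0,method="Nelder-Mead",options=dict(initial_simplex=np.vstack([x0,x0+np.eye(n)*st]),xatol=2e-3,fatol=1e-5))
    d=b.x; return np.array(p0)+np.r_[d[0]*.01,d[1]*.01,d[2]*.1,(d[3]*.01 if zfree else 0)], b.fun
E
cat > a.py <<'E'
from h import *
f=dict(np.load("w2.npz")); m=seg(f,[286,124,61,80])
ys,xs=np.nonzero(m); p=onz(f,[xs.mean(),ys.mean()],.01)[0]; print(p,xs.min(),xs.max(),ys.min(),ys.max(),len(xs))
cv2.imwrite("pics/seg.png",m)
print(fit([(f,m)],FOOT,[p[0],p[1],-.41,0],False))
E
python3 a.py
```

```text
[0.52985719 0.19363597 0.01      ] 286 345 127 203 3464
(array([ 0.53463564,  0.18888898, -0.44131516,  0.        ]), np.float64(0.23031291038355295))
```

```bash
cat >> a.py <<'E'
p,c=fit([(f,m)],FOOT,[.533,.191,-.41,0],True); print(p,c)
r=render(f,FOOT,p); o=f["frame"].copy()
for mm,col in((m,(0,0,255)),(r,(0,255,0))):
    ct,_=cv2.findContours((mm>127).astype(np.uint8),cv2.RETR_EXTERNAL,cv2.CHAIN_APPROX_NONE); cv2.drawContours(o,ct,-1,col,1)
cv2.imwrite("pics/o.png",cv2.resize(o[100:230,240:400],None,fx=4,fy=4,interpolation=cv2.INTER_NEAREST))
E
python3 a.py
```

```text
[0.52985719 0.19363597 0.01      ] 286 345 127 203 3464
(array([ 0.53463564,  0.18888898, -0.44131516,  0.        ]), np.float64(0.23031291038355295))
[ 0.53415971  0.18880137 -0.44571811  0.00459447] 0.22809400896617307
```

View pics/o.png

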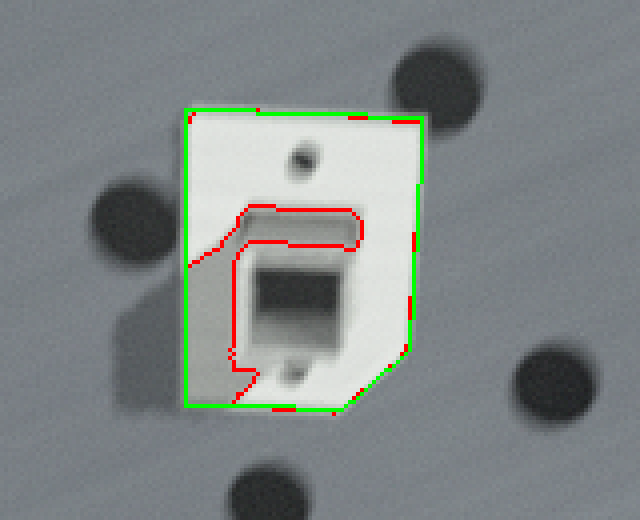

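The fitted green outline matches the plate, (185,108)–(425,410) in the crop; the red threshold only lost the tube's shadow. So the foot is at (0.534,0.189) with yaw −0.443. I'm aligning, descending partway and taking the second view.

```bash
python3 -m handwheel '[{"dx":0.4,"dy":-0.44,"dz":4,"wx":0,"wy":0,"wz":0.03,"claw":100},{"dx":0,"dy":0,"dz":4,"wx":0,"wy":0,"wz":0,"claw":100},{"dx":0,"dy":0,"dz":2,"wx":0,"wy":0,"wz":0,"claw":100}]'; python3 - <<'E'
from h import *
f=optics.grab_frame("wrist"); s=monitor.observe()
np.savez("w3.npz",**f); cv2.imwrite("pics/w3.png",f["frame"])
f2=dict(np.load("w2.npz"))
P=[.5345,.189,-.443,0]
def sg(f,t):
    r=render(f,FOOT,P); x,y,w,h=cv2.boundingRect((r>0).astype(np.uint8)); return seg(f,[x,y,w,h],10,t)
for t in (138,145,152):
    m2,m3=sg(f2,t),sg(f,t); print(t,fit([(f2,m2)],FOOT,P,False),fit([(f,m3)],FOOT,P,False),fit([(f2,m2),(f,m3)],FOOT,P,True))
print(s["position"],s["tool_rot"],s["clock"])
E
```

```text
clock: 3.18
position: [0.5325, 0.1904, 0.1295]
tool_rot: [-3.14, -0.001, 2.699]
force: [0.2, 0.0, 0.1]
grip_width: 0.0854
finger_force: 0.0
138 (array([ 0.53405531,  0.18936848, -0.46414325,  0.        ]), np.float64(0.06397427308053062)) (array([ 0.5335729 ,  0.19085341, -0.45942825,  0.        ]), np.float64(0.024473706238098226)) (array([ 0.53304111,  0.19057713, -0.46048554,  0.00378187]), np.float64(0.08011313014714641))
145 (array([ 0.53392769,  0.1894549 , -0.45009194,  0.        ]), np.float64(0.05328259752776603)) (array([ 0.53366938,  0.19068077, -0.45590961,  0.        ]), np.float64(0.019411264035247212)) (array([ 0.53343916,  0.19037158, -0.45802072,  0.00239506]), np.float64(0.07819892994269773))
152 (array([ 0.53430646,  0.18954262, -0.44469313,  0.        ]), np.float64(0.04611332159543054)) (array([ 0.53358427,  0.19073571, -0.45180996,  0.        ]), np.float64(0.016590843299259295)) (array([ 0.53372476,  0.19025126, -0.45211555,  0.00115681]), np.float64(0.07678491699175971))
[0.53186064 0.19015999 0.12778177] [-3.13854659e+00 -2.50926585e-03  2.69898280e+00] 3.225
```

Both views agree: the underside is at z ≈ 1 mm (expected 0), foot at (0.5337,0.1903), yaw −0.452. I'm descending and gripping.

```bash
python3 -m handwheel '[{"dx":-0.12,"dy":0.06,"dz":3,"wx":0,"wy":0,"wz":0.01,"claw":100},{"dx":0,"dy":0,"dz":4,"wx":0,"wy":0,"wz":0,"claw":100},{"dx":0,"dy":0,"dz":3.6,"wx":0,"wy":0,"wz":0,"claw":100},{"dx":0,"dy":0,"dz":0,"wx":0,"wy":0,"wz":0,"claw":60},{"dx":0,"dy":0,"dz":0,"wx":0,"wy":0,"wz":0,"claw":0},{"dx":0,"dy":0,"dz":0,"wx":0,"wy":0,"wz":0,"claw":0},{"dx":0,"dy":0,"dz":0,"wx":0,"wy":0,"wz":0,"claw":0},{"dx":0,"dy":0,"dz":0,"wx":0,"wy":0,"wz":0,"claw":0}]' 70
```

```text
clock: 4.22
position: [0.5355, 0.1909, 0.0271]
tool_rot: [3.14, 0.002, 2.689]
force: [-1.9, -1.0, 11.9]
grip_width: 0.0296
finger_force: 69.6
```

```bash
python3 -m handwheel '[{"dx":0,"dy":0,"dz":-3,"wx":0,"wy":0,"wz":0,"claw":0},{"dx":0,"dy":0,"dz":-5.5,"wx":0,"wy":0,"wz":0,"claw":0},{"dx":0,"dy":0,"dz":-5.5,"wx":0,"wy":0,"wz":0,"claw":0}]'; python3 - <<'E'
from h import *
fs=[optics.grab_frame("top"),optics.grab_frame("scene")]; V=[]
P=[.49,-.175,0,0]
for c,f in zip(("top","scene"),fs):
    r=max(optics.masks_of("gauge",c),key=lambda m:m["p"])["rect"]; print(r)
    # whole block: bright
    m=seg(f,r,6,None); V.append((f,m)); print(fit([(f,m)],GAUGE,P,False))
print(fit(V,GAUGE,P))
print(monitor.observe()["position"],monitor.observe()["grip_width"],monitor.observe()["force"])
E
```

```text
clock: 4.6
position: [0.5344, 0.1906, 0.1677]
tool_rot: [3.141, 0.0, 2.689]
force: [0.2, -0.3, -3.9]
grip_width: 0.0289
finger_force: 70.2Traceback (most recent call last):
  File "<stdin>", line 5, in <module>
ValueError: max() iterable argument is empty
```

```bash
python3 - <<'E'
from h import *
V=[]
P=[.49,-.175,0,0]
for c,r in (("top",[353,189,39,43]),("scene",[219,208,55,42])):
    f=optics.grab_frame(c); f["frame"]=cv2.imread(f"pics/{c}0.png")
    m=seg(f,r,6,None); V.append((f,m)); print(fit([(f,m)],GAUGE,P,False))
print(fit(V,GAUGE,P))
s=monitor.observe(); print(s["position"],s["force"])
E
```

```text
(array([ 0.48076419, -0.18075709, -0.00583476,  0.        ]), np.float64(0.024370120884572206))
(array([ 0.46680473, -0.18085492, -0.00275393,  0.        ]), np.float64(0.07304757336589195))
(array([ 0.47991565, -0.17835188, -0.00119019,  0.00825988]), np.float64(0.1199414690498571))
[0.53423416 0.19064309 0.16521064] [-0.54275964  0.10534611 -4.15085654]
```

```bash
python3 -m handwheel '[{"dx":0,"dy":0,"dz":-2,"wx":0,"wy":0,"wz":-0.15,"claw":0},{"dx":0,"dy":0,"dz":-2,"wx":0,"wy":0,"wz":-0.15,"claw":0},{"dx":0,"dy":0,"dz":0,"wx":0,"wy":0,"wz":-0.152,"claw":0}]' && python3 -m handwheel '[{"dx":-0.7,"dy":-5.3,"dz":0,"wx":0,"wy":0,"wz":0,"claw":0},{"dx":-0.7,"dy":-5.3,"dz":0,"wx":0,"wy":0,"wz":0,"claw":0},{"dx":-0.7,"dy":-5.3,"dz":0,"wx":0,"wy":0,"wz":0,"claw":0},{"dx":-0.7,"dy":-5.3,"dz":0,"wx":0,"wy":0,"wz":0,"claw":0},{"dx":-0.7,"dy":-5.3,"dz":0,"wx":0,"wy":0,"wz":0,"claw":0},{"dx":-0.7,"dy":-5.3,"dz":0,"wx":0,"wy":0,"wz":0,"claw":0},{"dx":-0.6,"dy":-5.2,"dz":0,"wx":0,"wy":0,"wz":0,"claw":0},{"dx":0,"dy":0,"dz":0,"wx":0,"wy":0,"wz":0,"claw":0}]'; python3 - <<'E'
from h import *
s=monitor.observe(); print(s["position"],s["tool_rot"])
f=optics.grab_frame("wrist"); np.savez("w4.npz",**f); cv2.imwrite("pics/w4.png",f["frame"])
E
```

```text
clock: 5.22
position: [0.5345, 0.1907, 0.2051]
tool_rot: [-3.141, -0.0, -3.137]
force: [-0.1, 0.2, -4.6]
grip_width: 0.029
finger_force: 70.4
clock: 6.22
position: [0.5809, -0.184, 0.2033]
tool_rot: [-3.14, -0.003, 3.135]
force: [-0.4, 0.6, -4.3]
grip_width: 0.0293
finger_force: 71.1
[ 0.58091855 -0.18403808  0.20328675] [-3.14027391e+00 -3.09162292e-03  3.13496922e+00]
```

View pics/w4.png

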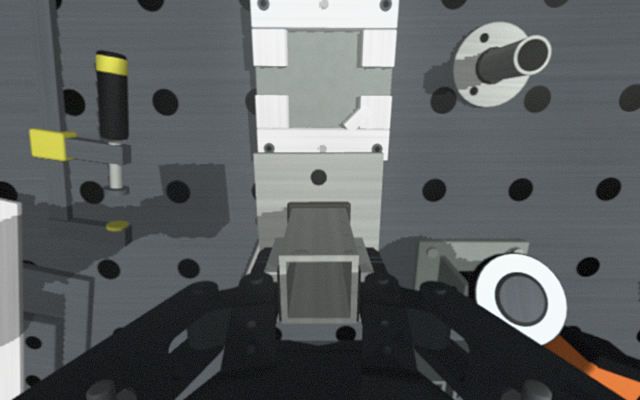

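The pocket lies at rows ≈28–128, cols ≈288–361, with the filled corner at lower right (350,120) = world +x,+y, matching the held foot. I'm reading brightness profiles across its edges.

```bash
python3 - <<'E'
import numpy as np,cv2
g=cv2.cvtColor(cv2.imread("pics/w4.png"),cv2.COLOR_BGR2GRAY).astype(int)
print(np.median(g[40:60],0).astype(int)[245:405].tolist()); print(np.median(g[100:108],0).astype(int)[245:405].tolist())
print(np.median(g[:,300:340],1).astype(int)[:175].tolist())
cv2.imwrite("pics/w4c.png",cv2.resize(cv2.imread("pics/w4.png")[0:170,235:410],None,fx=3.5,fy=3.5,interpolation=cv2.INTER_CUBIC))
E
```

```text
[80, 80, 81, 82, 81, 80, 86, 144, 224, 244, 244, 241, 240, 239, 240, 239, 240, 241, 241, 241, 239, 239, 241, 241, 241, 241, 242, 243, 243, 243, 242, 241, 238, 238, 241, 242, 242, 243, 243, 238, 227, 213, 189, 165, 161, 163, 164, 163, 163, 163, 163, 163, 164, 163, 163, 162, 164, 164, 165, 165, 165, 165, 166, 166, 165, 166, 165, 164, 164, 164, 165, 164, 164, 163, 162, 163, 163, 162, 162, 164, 163, 164, 164, 166, 165, 165, 165, 165, 165, 165, 165, 166, 166, 166, 166, 166, 166, 165, 164, 166, 165, 165, 165, 166, 166, 167, 167, 167, 167, 168, 169, 160, 132, 121, 121, 124, 135, 169, 228, 242, 243, 242, 242, 242, 239, 238, 240, 242, 243, 243, 243, 242, 241, 241, 241, 240, 239, 239, 240, 241, 241, 240, 240, 240, 240, 241, 242, 244, 245, 237, 176, 115, 106, 105, 106, 107, 106, 106, 106, 105]
[80, 57, 52, 51, 52, 53, 53, 51, 49, 71, 147, 229, 241, 238, 236, 234, 234, 233, 233, 236, 236, 236, 234, 233, 235, 237, 237, 236, 237, 239, 239, 238, 237, 234, 233, 235, 237, 237, 237, 238, 235, 227, 215, 191, 164, 159, 158, 159, 159, 160, 160, 160, 159, 159, 160, 159, 159, 160, 160, 160, 161, 161, 162, 
[... 660 characters left out ...]
 166, 166, 166, 166, 165, 166, 165, 165, 166, 165, 166, 165, 164, 165, 165, 163, 164, 164, 163, 163, 164, 164, 165, 164, 164, 164, 164, 164, 163, 163, 163, 163, 163, 163, 162, 162, 162, 163, 163, 163, 163, 162, 163, 161, 161, 161, 161, 161, 161, 161, 162, 162, 162, 161, 162, 161, 162, 162, 162, 162, 162, 162, 162, 162, 162, 160, 162, 161, 161, 161, 161, 160, 160, 160, 160, 159, 159, 159, 159, 160, 159, 160, 159, 160, 160, 160, 161, 160, 160, 160, 160, 156, 162, 191, 211, 229, 236, 235, 235, 236, 234, 231, 231, 233, 235, 236, 236, 236, 234, 233, 234, 233, 231, 230, 232, 236, 231, 167, 142, 172, 184, 184, 182, 180, 180, 180, 181, 181, 179, 178, 178, 178, 178, 176, 175, 176, 177, 178, 179, 177]
```

View pics/w4c.png

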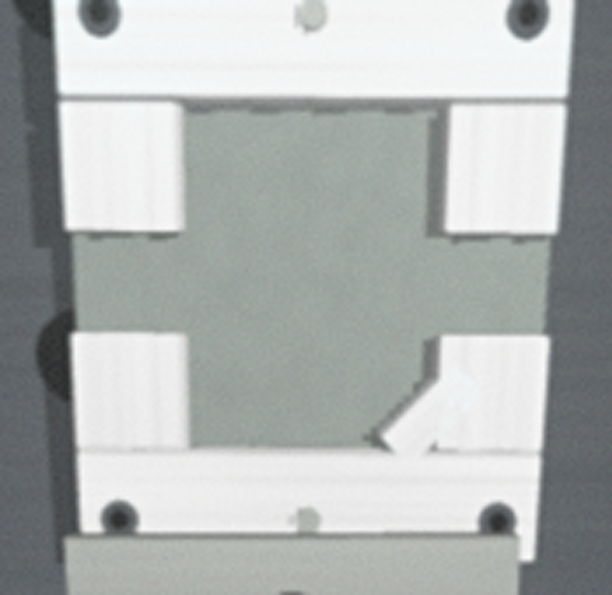

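```bash
python3 - <<'E'
from h import *
f=dict(np.load("w4.npz"))
a=onz(f,[[252.2,50],[395.1,50],[255.1,104],[391.1,104]],.016); print(a.round(4), "widths",a[1]-a[0],a[3]-a[2])
o,_=ray(f,[[0,0]]); w=a[1]-a[0]; w=np.linalg.norm(w); print("top z from width",o[2]-(o[2]-.016)*.14/w, "yc",(a[0]+a[1])/2,(a[2]+a[3])/2, "cam",o)
i=onz(f,[[362.5,50],[361,104]],.016); print("inner y (38.5 expected)",i)
for v,z,d in((27.2,.016,48.5),(31.8,.010,46.5),(127.5,.0115,-46.5),(130.3,.016,-48.5)): 
    q=onz(f,[[320,v]],z)[0]; print(v,q.round(4),"xc",q[0]+d/1e3)
# held foot: silhouettes
g=cv2.cvtColor(f["frame"],cv2.COLOR_BGR2GRAY).astype(int)
print(np.median(g[170:195],0).astype(int)[245:395].tolist())
s=monitor.observe(); print(s["position"],s["tool_rot"],s["clock"])
T=s["position"]; fo=T+[-.0014*-1*-1,0,-.0271]
print("pred foot far edge & tube rim",proj(f,[fo+[-.045,.035,.006],fo+[-.045,-.035,.006],fo+[-.015,-.015,.066],fo+[-.015,.015,.066],fo+[.015,.015,.066],fo+[.015,-.015,.066]]).round(1))
E
```

```text
[[ 0.4538 -0.25    0.016 ]
 [ 0.4547 -0.1086  0.016 ]
 [ 0.5047 -0.2505  0.016 ]
 [ 0.5056 -0.1094  0.016 ]] widths [0.00091003 0.14143276 0.        ] [0.00085558 0.14107921 0.        ]
top z from width 0.01936082146783319 yc [ 0.45424578 -0.1793129   0.016     ] [ 0.50513189 -0.17993582  0.016     ] cam [ 0.51289425 -0.18413342  0.3470885 ]
inner y (38.5 expected) [[ 0.45442769 -0.14081797  0.016     ]
 [ 0.50532948 -0.14057873  0.016     ]]
27.2 [ 0.434  -0.1828  0.016 ] xc 0.48253937900703925
31.8 [ 0.4367 -0.1828  0.01  ] xc 0.4831719660151019
127.5 [ 0.529  -0.1832  0.0115] xc 0.48251017043555244
130.3 [ 0.5317 -0.1832  0.016 ] xc 0.4831905636471455
[98, 99, 99, 99, 99, 99, 98, 96, 95, 113, 156, 173, 177, 174, 173, 175, 173, 174, 174, 174, 174, 174, 176, 175, 176, 175, 175, 175, 174, 174, 175, 176, 175, 176, 175, 175, 176, 175, 176, 175, 176, 177, 176, 177, 176, 177, 178, 176, 177, 176, 176, 177, 178, 177, 177, 178, 177, 178, 177, 178, 177, 178, 177, 177, 178, 177, 174, 159, 118, 86, 61, 58, 59, 58, 61, 62, 60, 68, 114, 160, 170, 175, 178, 180, 179, 178, 179, 178, 178, 178, 179, 178, 178, 177, 178, 178, 177, 178, 178, 178, 178, 178, 178, 179, 178, 178, 179, 177, 178, 178, 178, 177, 177, 177, 178, 178, 177, 178, 178, 178, 178, 179, 178, 178, 179, 178, 177, 178, 177, 178, 177, 179, 179, 176, 178, 179, 172, 133, 101, 101, 101, 102, 102, 100, 101, 101, 100, 101, 100, 100]
[ 0.581234   -0.18114631  0.20332465] [ 3.14137390e+00 -2.98426759e-03  3.13764398e+00] 6.275
pred foot far edge & tube rim [[389.6 153.7]
 [260.1 154.5]
 [288.  254.9]
 [367.4 254.6]
 [364.7 322.4]
 [290.4 322.6]]
```

Gauge fit: pocket centre (0.4828,−0.1797), yaw ≈ −0.006, and the face height from the width is 19 mm (16 given, OK). The held foot's predicted edges match the picture, with its origin 1.4 mm toward world −x of the TCP and 27.1 mm below it.

```bash
python3 -m handwheel '[{"dx":4.8,"dy":0.14,"dz":0,"wx":0,"wy":0,"wz":0,"claw":0},{"dx":4.9,"dy":0,"dz":3,"wx":0,"wy":0,"wz":0,"claw":0},{"dx":0,"dy":0,"dz":5,"wx":0,"wy":0,"wz":0,"claw":0},{"dx":0,"dy":0,"dz":4,"wx":0,"wy":0,"wz":0,"claw":0},{"dx":0,"dy":0,"dz":2.5,"wx":0,"wy":0,"wz":0,"claw":0},{"dx":0,"dy":0,"dz":0,"wx":0,"wy":0,"wz":0,"claw":0},{"dx":0,"dy":0,"dz":0,"wx":0,"wy":0,"wz":0,"claw":0}]'; python3 - <<'E'
from h import *
f=optics.grab_frame("wrist"); s=monitor.observe(); print(s["position"],s["tool_rot"],s["clock"])
np.savez("w5.npz",**f); cv2.imwrite("pics/w5.png",f["frame"])
E
```

```text
clock: 7.15
position: [0.4856, -0.1774, 0.0609]
tool_rot: [3.141, 0.0, 3.141]
force: [-0.5, -0.2, -3.3]
grip_width: 0.0291
finger_force: 70.8
[ 0.48581827 -0.17763117  0.06120756] [-3.14143281e+00  1.04917423e-03  3.14128370e+00] 7.2
```

View pics/w5.png

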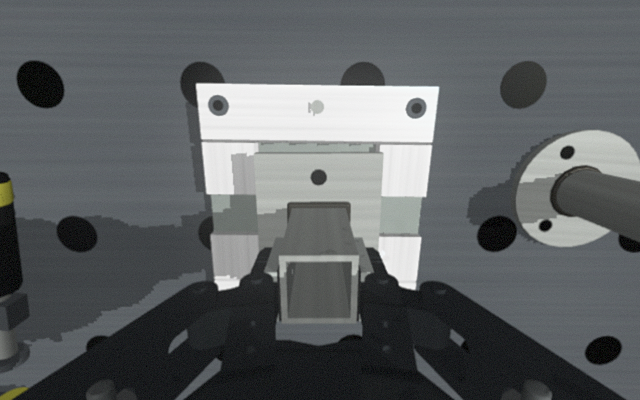

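The foot hovers over the pocket: gauge edges ≈ cols 204/432, plate edges ≈ 254/383. I'm measuring the remaining offset from this closer view.

```bash
python3 - <<'E'
from h import *
f=dict(np.load("w5.npz")); g=cv2.cvtColor(f["frame"],cv2.COLOR_BGR2GRAY).astype(float)
def edges(v,lo,hi,n=3):
    p=np.median(g[v-n:v+n+1,lo:hi],0); d=np.diff(p); i=np.argmax(abs(d)); w=abs(d[max(i-2,0):i+3]); return lo+.5+(np.arange(max(i-2,0),max(i-2,0)+len(w))*w).sum()/w.sum()
for v in (110,165,180):
    l,r=edges(v,190,215),edges(v,420,445); a=onz(f,[[l,v],[r,v]],.016); print("gauge",v,l,r,a.round(4).tolist(),a[:,1].mean(),a[1,1]-a[0,1])
print("foot z top", .0612-.0271+.006)
for v in (165,180,195):
    l,r=edges(v,245,265),edges(v,375,392); a=onz(f,[[l,v],[r,v]],.0401); print("foot",v,l,r,a[:,1],a[:,1].mean(),a[1,1]-a[0,1])
c=np.median(g[130:165,270:300],1); print(c.astype(int).tolist()); c=np.median(g[75:100,240:300],1);print(c.astype(int).tolist())
E
```

```text
gauge 110 197.81360946745562 425.463503649635 [[0.4168, -0.2498, 0.016], [0.4167, -0.1148, 0.016]] -0.18228535015121258 0.13499784384966923
gauge 165 203.14375 429.4714285714286 [[0.4497, -0.2501, 0.016], [0.4496, -0.109, 0.016]] -0.17957140721861048 0.14110990283503166
gauge 180 204.53773584905662 427.74285714285713 [[0.4592, -0.2503, 0.016], [0.4591, -0.1091, 0.016]] -0.17968981255044908 0.14112685046790274
foot z top 0.0401
foot 165 254.04545454545453 382.4824561403509 [-0.21328164 -0.14336423] -0.17832293120704673 0.06991741227113493
foot 180 254.9 381.58620689655174 [-0.21329895 -0.14336253] -0.17833074081908384 0.06993642138443432
foot 195 255.4322033898305 381.17241379310343 [-0.2134949  -0.14309317] -0.1782940336622289 0.07040173115288931
[235, 238, 238, 237, 237, 238, 238, 238, 239, 234, 187, 147, 142, 146, 157, 163, 164, 164, 164, 164, 165, 158, 131, 144, 177, 187, 186, 186, 184, 183, 184, 185, 184, 184, 181]
[107, 106, 105, 106, 108, 107, 106, 104, 113, 178, 244, 245, 242, 241, 241, 240, 240, 239, 239, 239, 239, 238, 237, 237, 239]
```

```bash
python3 - <<'E'
from h import *
f=dict(np.load("w5.npz"))
print("outer far xc",onz(f,[[270,84]],.016)[0,0]+.08,"rim xc",onz(f,[[285,139.9]],.016)[0,0]+.0485)
for v in (153.3,): print("foot xc",onz(f,[[285,v]],.0401)[0,0]+.045)
s=monitor.observe();print(s["position"],s["tool_rot"])
E
```

```text
outer far xc 0.48222203792902174 rim xc 0.48264463453943357
foot xc 0.48407432814250073
[ 0.48581827 -0.17763117  0.06120756] [-3.14143281e+00  1.04917423e-03  3.14128370e+00]
```

```bash
python3 -m handwheel '[{"dx":0.15,"dy":-0.13,"dz":0,"wx":0,"wy":0,"wz":0,"claw":0},{"dx":0,"dy":0,"dz":0.8,"wx":0,"wy":0,"wz":0,"claw":0},{"dx":0,"dy":0,"dz":0.6,"wx":0,"wy":0,"wz":0,"claw":0},{"dx":0,"dy":0,"dz":0.4,"wx":0,"wy":0,"wz":0,"claw":0},{"dx":0,"dy":0,"dz":0.4,"wx":0,"wy":0,"wz":0,"claw":0},{"dx":0,"dy":0,"dz":0,"wx":0,"wy":0,"wz":0,"claw":0}]'
```

```text
clock: 7.95
position: [0.4837, -0.1791, 0.038]
tool_rot: [3.141, -0.0, 3.141]
force: [-0.6, -1.0, -3.7]
grip_width: 0.0292
finger_force: 71.0
```

The foot is in the pocket with about 1 mm to go and no contact force. I'm lowering, releasing, backing off and looking.

```bash
python3 -m handwheel '[{"dx":0,"dy":0,"dz":0.1,"wx":0,"wy":0,"wz":0,"claw":0},{"dx":0,"dy":0,"dz":0,"wx":0,"wy":0,"wz":0,"claw":70},{"dx":0,"dy":0,"dz":0,"wx":0,"wy":0,"wz":0,"claw":70},{"dx":0,"dy":0,"dz":0,"wx":0,"wy":0,"wz":0,"claw":70},{"dx":0,"dy":0,"dz":0,"wx":0,"wy":0,"wz":0,"claw":70},{"dx":0,"dy":0,"dz":-5,"wx":0,"wy":0,"wz":0,"claw":100},{"dx":0,"dy":0,"dz":-5,"wx":0,"wy":0,"wz":0,"claw":100},{"dx":0,"dy":0,"dz":0,"wx":0,"wy":0,"wz":0,"claw":100}]'; python3 - <<'E'
from h import *
f=optics.grab_frame("wrist"); s=monitor.observe(); print(s["position"],s["tool_rot"],s["clock"])
np.savez("w6.npz",**f); cv2.imwrite("pics/w6.png",f["frame"][50:350,140:540].repeat(2,0).repeat(2,1))
E
```

```text
clock: 8.95
position: [0.4855, -0.1798, 0.1406]
tool_rot: [-3.14, 0.005, 3.14]
force: [0.9, 0.3, -0.7]
grip_width: 0.0852
finger_force: 0.0
[ 0.48460004 -0.17940122  0.13881135] [-3.14081342e+00  2.98435336e-03  3.14073286e+00] 9.0
```

View pics/w6.png

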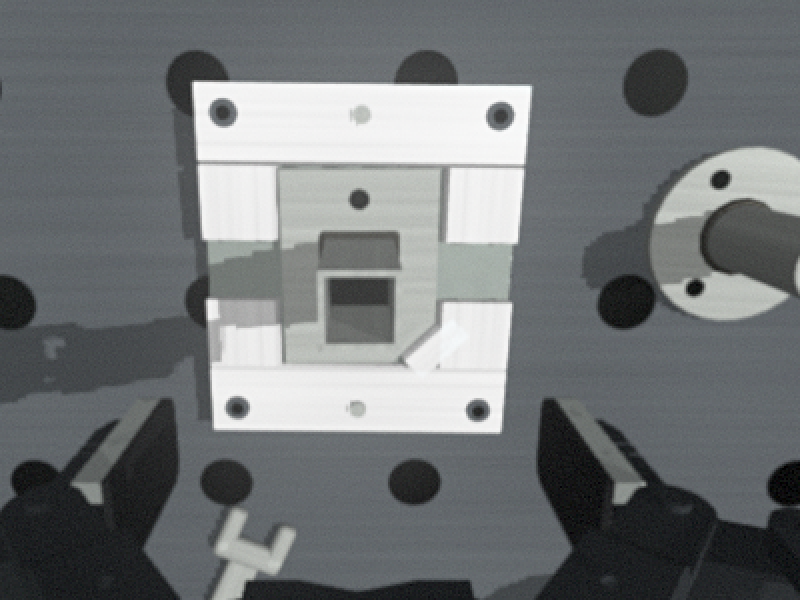

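The foot sits in the pocket, crop corner to the filled corner at crop (430,345), with an even gap all round. I'm checking flushness from the plate's apparent size and the ring light's place from what I have.

```bash
python3 - <<'E'
from h import *
f=dict(np.load("w6.npz")); g=cv2.cvtColor(f["frame"],cv2.COLOR_BGR2GRAY).astype(float)
for v in (138,145,152):
    print(v,g[v,274:286].astype(int).tolist(),g[v,354:370].astype(int).tolist())
print(g[128:140,300].astype(int).tolist(),g[226:240,300].astype(int).tolist())
for z in (.016,): 
    a=onz(f,[[279.2,145],[360.2,145],[300,133.3],[300,232]],z); print(a.round(4).tolist(),a[1]-a[0],a[3]-a[2])
m=seg(f,cv2.boundingRect((render(f,FOOT,[.4828,-.1797,0,.01])>0).astype(np.uint8)),2,1)
for z in (.010,.013,.016): print(z,proj(f,np.array([.4828,-.1797,z])+np.c_[PL,np.full(5,.006)]).round(1).tolist())
print(proj(f,np.array([.4828,-.1797,.010])+np.c_[SQ*.015,np.full(4,.066)]).round(1).tolist(),proj(f,np.array([.4828,-.1797,.016])+np.c_[SQ*.015,np.full(4,.066)]).round(1).tolist())
for c in ("scene","top"):
    q=optics.grab_frame(c); np.savez(c+"9.npz",**q)
E
```

```text
138 [239, 237, 229, 215, 164, 169, 190, 190, 190, 190, 190, 193] [195, 192, 194, 195, 195, 185, 152, 127, 137, 144, 174, 235, 244, 243, 241, 240]
145 [239, 238, 231, 214, 157, 149, 185, 191, 185, 186, 191, 186] [190, 190, 190, 190, 193, 180, 137, 125, 141, 153, 188, 239, 242, 242, 240, 241]
152 [239, 237, 231, 219, 170, 147, 183, 191, 192, 192, 191, 190] [187, 193, 190, 191, 191, 171, 132, 126, 141, 166, 225, 241, 241, 240, 238, 240]
[244, 243, 229, 181, 152, 150, 160, 187, 192, 193, 195, 193] [190, 188, 191, 189, 184, 178, 197, 214, 219, 230, 235, 237, 236, 237]
[[0.4463, -0.215, 0.016], [0.4463, -0.1444, 0.016], [0.4363, -0.1967, 0.016], [0.528, -0.1983, 0.016]] [7.86336640e-06 7.06015717e-02 0.00000000e+00] [ 9.17022852e-02 -1.60709121e-03  5.55111512e-17]
0.01 [[282.7, 231.8], [335.4, 231.9], [357.3, 211.9], [360.2, 135.1], [279.2, 135.1]]
0.013 [[282.3, 233.1], [335.6, 233.1], [357.7, 212.9], [360.7, 135.4], [278.7, 135.4]]
0.016 [[281.9, 234.3], [335.8, 234.4], [358.1, 214.0], [361.1, 135.7], [278.3, 135.7]]
[[340.3, 225.5], [341.1, 185.6], [298.5, 185.6], [299.2, 225.5]] [[340.8, 228.6], [341.7, 187.7], [297.9, 187.7], [298.7, 228.6]]
```

Observed plate edges (279.5–359.8, rows 134.5–231.5) match z = 10 mm, so it is flush and released. Regrasping.

```bash
python3 -m handwheel '[{"dx":0.1,"dy":0,"dz":3,"wx":0,"wy":0,"wz":0,"claw":100},{"dx":0,"dy":0,"dz":4,"wx":0,"wy":0,"wz":0,"claw":100},{"dx":0,"dy":0,"dz":3,"wx":0,"wy":0,"wz":0,"claw":100},{"dx":0,"dy":0,"dz":0,"wx":0,"wy":0,"wz":0,"claw":50},{"dx":0,"dy":0,"dz":0,"wx":0,"wy":0,"wz":0,"claw":0},{"dx":0,"dy":0,"dz":0,"wx":0,"wy":0,"wz":0,"claw":0},{"dx":0,"dy":0,"dz":0,"wx":0,"wy":0,"wz":0,"claw":0},{"dx":0,"dy":0,"dz":0,"wx":0,"wy":0,"wz":0,"claw":0}]' 90
```

```text
clock: 10.1
position: [0.4834, -0.1793, 0.0385]
tool_rot: [-3.141, 0.002, 3.141]
force: [-1.8, 1.5, 7.5]
grip_width: 0.0289
finger_force: 89.4
```

```bash
python3 - <<'E'
from h import *
# ring light in each image: white ring bright; fit ellipse to outer contour
def ring(f,box):
    x,y,w,h=box; g=cv2.cvtColor(f["frame"],cv2.COLOR_BGR2GRAY); c=g[y:y+h,x:x+w]
    _,b=cv2.threshold(c,225,255,0); ct,_=cv2.findContours(b,cv2.RETR_EXTERNAL,cv2.CHAIN_APPROX_NONE); ct=max(ct,key=cv2.contourArea)
    m=np.zeros_like(g); cv2.drawContours(m,[ct+[x,y]],-1,255,-1); return m,cv2.fitEllipse(ct+[x,y])
A=np.radians(30); az=np.array([-np.sin(A),0,np.cos(A)]); 
th=np.linspace(0,2*np.pi,60,endpoint=False)
V=[]
for n,b in (("w4",[460,240,115,120]),("top9",[300,135,55,40]),("scene9",[270,232,50,40])):
    f=dict(np.load(n+".npz")); m,e=ring(f,b); V.append((f,m)); print(n,e,m.sum()/255)
np.savez("ringm.npz",a=V[0][1])
s=monitor.observe(); print(s["position"])
E
```

```text
w4 ((522.9552001953125, 295.604736328125), (70.51239013671875, 99.84101867675781), 128.89088439941406) 5497.0
top9 ((326.0509033203125, 155.2078857421875), (19.404016494750977, 19.53718376159668), 70.04810333251953) 325.0
scene9 ((286.91253662109375, 239.7165985107422), (2.9407308101654053, 7.376986980438232), 81.61821746826172) 22.0
[ 0.48337264 -0.17929846  0.0385199 ]
```

```bash
python3 -m handwheel '[{"dx":0,"dy":0,"dz":-1.5,"wx":0,"wy":0,"wz":0,"claw":0},{"dx":0,"dy":0,"dz":-3,"wx":0,"wy":0,"wz":0,"claw":0},{"dx":0,"dy":0,"dz":-3,"wx":0,"wy":0,"wz":0.18,"claw":0},{"dx":0,"dy":0,"dz":-3,"wx":0,"wy":0,"wz":0.18,"claw":0},{"dx":0,"dy":0,"dz":-3,"wx":0,"wy":0,"wz":0.18,"claw":0},{"dx":0,"dy":0,"dz":-3,"wx":0,"wy":0,"wz":0.18,"claw":0},{"dx":0,"dy":0,"dz":-2,"wx":0,"wy":0,"wz":0.18,"claw":0},{"dx":0,"dy":0,"dz":-2,"wx":0,"wy":0,"wz":0.18,"claw":0}]'; python3 - <<'E'
from h import *
for n,uv in (("w4",[521,297]),("top9",[326,155.2])):
    f=dict(np.load(n+".npz")); print(n,onz(f,[uv],.103)[0])
E
```

```text
clock: 11.1
position: [0.4825, -0.1789, 0.2443]
tool_rot: [3.14, -0.0, 2.055]
force: [0.6, 0.1, -4.1]
grip_width: 0.0293
finger_force: 89.4
w4 [ 0.67651243 -0.00115322  0.103     ]
top9 [ 0.67478629 -0.00136913  0.103     ]
```

```bash
python3 -m handwheel '[{"dx":0,"dy":0,"dz":0,"wx":0,"wy":0,"wz":0.161,"claw":0},{"dx":0,"dy":0,"dz":0,"wx":0,"wy":0,"wz":0.161,"claw":0},{"dx":0,"dy":0,"dz":0,"wx":0,"wy":0,"wz":0.162,"claw":0},{"dx":1.5,"dy":4.8,"dz":0,"wx":0,"wy":0,"wz":0,"claw":0},{"dx":1.5,"dy":4.8,"dz":0,"wx":0,"wy":0,"wz":0,"claw":0},{"dx":1.5,"dy":4.8,"dz":0,"wx":0,"wy":0,"wz":0,"claw":0},{"dx":1.5,"dy":4.8,"dz":0,"wx":0,"wy":0,"wz":0,"claw":0},{"dx":0,"dy":0,"dz":0,"wx":0,"wy":0,"wz":0,"claw":0}]'; python3 - <<'E'
from h import *
f=optics.grab_frame("wrist"); s=monitor.observe(); print(s["position"],s["tool_rot"],s["clock"],s["qpos"])
np.savez("w7.npz",**f); cv2.imwrite("pics/w7.png",f["frame"])
E
```

```text
clock: 12.1
position: [0.6764, -0.1154, 0.2422]
tool_rot: [3.142, -0.001, 1.58]
force: [-1.0, 0.4, -4.1]
grip_width: 0.0288
finger_force: 91.2
[ 0.67474727 -0.11708899  0.24246947] [-3.14104509e+00 -5.29860729e-04  1.57823103e+00] 12.15 [-0.16140717  0.64729791  0.41607201  1.427275   -0.27399941  1.12497195
  0.30568481]
```

View pics/w7.png

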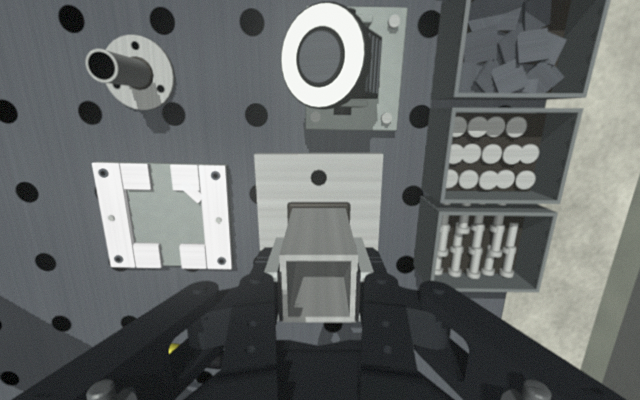

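The ring light is fully visible at (324,55) with its base edge from (405,8) to (397,130). I'm fitting the ring pose over both wrist views and the stand's yaw.

```bash
python3 - <<'E'
from h import *
from scipy.optimize import least_squares
def cont(f,box,thr):
    x,y,w,h=box; g=cv2.cvtColor(f["frame"],cv2.COLOR_BGR2GRAY); c=cv2.GaussianBlur(g,(0,0),.7)[y:y+h,x:x+w]
    _,b=cv2.threshold(c,thr,255,0); ct,_=cv2.findContours(b,cv2.RETR_EXTERNAL,cv2.CHAIN_APPROX_NONE); ct=max(ct,key=cv2.contourArea)
    return (cv2.convexHull(ct)[:,0]+[x,y]).astype(float)
f7,f4=[dict(np.load(n+".npz")) for n in("w7","w4")]
C7=cont(f7,[270,0,110,115],205); C4=cont(f4,[460,240,115,120],205)
print(cv2.fitEllipse(C7.astype(np.float32)),cv2.fitEllipse(C4.astype(np.float32)))
def res(p,views,r):
    n=Ro.from_euler("z",p[3]).apply([-np.sin(p[4]),0,np.cos(p[4])]); out=[]
    for f,C in views:
        o,v=ray(f,C); t=((p[:3]-o)@n)/(v@n); X=o+v*t[:,None]; out.append(np.linalg.norm(X-p[:3],axis=1)-r)
    return np.concatenate(out)*1e3
for nm,vw in (("both",[(f7,C7),(f4,C4)]),("w7",[(f7,C7)])):
    for free in (0,1):
        g=lambda q:res(np.r_[q[:4],q[4] if free else np.pi/6],vw,.042)
        r=least_squares(g,[.675,-.001,.103,0,np.pi/6],loss="soft_l1"); print(nm,free,r.x.round(4),np.sqrt((g(r.x)**2).mean()))
g=cv2.cvtColor(f7["frame"],cv2.COLOR_BGR2GRAY).astype(float)
P=[]
for v in range(15,122,6):
    c=g[v-1:v+2,392:414].mean(0); d=np.diff(c); i=np.argmin(d); P.append([392+i+.5,v])
for z in (.008,.012):
    X=onz(f7,P,z); k=np.polyfit(X[:,1],X[:,0],1); print("base right edge: x slope per y",k, "yaw",-k[0],np.abs(X[:,0]-np.polyval(k,X[:,1])).max())
E
```

```text
((322.2615051269531, 54.48121643066406), (80.54804229736328, 103.30402374267578), 10.198640823364258) ((522.2396240234375, 297.8862609863281), (77.20930480957031, 98.87366485595703), 133.0357666015625)
both 0 [ 6.792e-01  3.000e-04  1.008e-01 -2.043e-01  5.236e-01] 2.659693954548625
both 1 [ 6.780e-01 -1.000e-04  1.010e-01 -1.712e-01  5.888e-01] 2.337780360609348
w7 0 [ 6.778e-01  6.000e-04  8.610e-02 -1.170e-02  5.236e-01] 0.07638866963748106
w7 1 [ 0.6778  0.0007  0.0859 -0.0117  0.521 ] 0.07313937686047003
base right edge: x slope per y [-0.03386431  0.77287142] yaw 0.03386431060566827 0.010676684636814815
base right edge: x slope per y [-0.03386431  0.77185016] yaw 0.033864310605669495 0.01056366721461277
```

```bash
cat > ring.py <<'E'
from h import *
from scipy.optimize import least_squares
def cont(f,box,thr):
    x,y,w,h=box; g=cv2.cvtColor(f["frame"],cv2.COLOR_BGR2GRAY); c=cv2.GaussianBlur(g,(0,0),.7)[y:y+h,x:x+w]
    _,b=cv2.threshold(c,thr,255,0); ct,_=cv2.findContours(b,cv2.RETR_EXTERNAL,cv2.CHAIN_APPROX_NONE); ct=max(ct,key=cv2.contourArea)
    return (cv2.convexHull(ct)[:,0]+[x,y]).astype(float)
def circ(p,r,n_):
    n=Ro.from_euler("z",p[3]).apply([-np.sin(p[4]),0,np.cos(p[4])]); return n
def res(p,r,f,C):
    n=circ(p,r,0); o,v=ray(f,C); t=((p[:3]-o)@n)/(v@n); X=o+v*t[:,None]; return (np.linalg.norm(X-p[:3],axis=1)-r)*1e3
E
python3 - <<'E'
from ring import *
f7=dict(np.load("w7.npz")); C7=cont(f7,[270,0,110,115],205)
r=least_squares(lambda q:res(np.r_[q[:2],.103,q[2:4]],q[4],f7,C7),[.675,0,0,.52,.04]); print("z=.103: x,y,yaw,tilt,r",r.x.round(4))
# inner/outer: triangulate with top & w4 centre
for n,b in (("top9",[300,135,55,40]),("w4",[460,240,115,120])):
    f=dict(np.load(n+".npz")); C=cont(f,b,190); 
    q0=np.r_[r.x[:2],.103,r.x[2:4]]
    def g(q):
        p=np.r_[q[:3],q[3:5]]; return np.r_[res(p,q[5],f7,C7),res(p,q[5],f,C)]
    k=least_squares(g,np.r_[q0,.04],loss="soft_l1",f_scale=.3); print(n,k.x.round(4),np.abs(g(k.x)).mean(), "centre-only at .103",least_squares(lambda q:res(np.r_[q[:2],.103,r.x[2:4]],r.x[4],f,C),[.675,0],loss="soft_l1",f_scale=.3).x)
g=cv2.cvtColor(f7["frame"],cv2.COLOR_BGR2GRAY).astype(float); P=[]
for v in range(12,126,3):
    d=np.diff(g[v-1:v+2,392:414].mean(0)); P.append([392+np.argmin(d)+.5,v])
X=onz(f7,P,.01); k=least_squares(lambda a:(a[0]+a[1]*(X[:,1])-X[:,0])*1e3,[.75,0],loss="cauchy",f_scale=.3).x; print("edge",k)
E
```

```text
z=.103: x,y,yaw,tilt,r [ 0.6778 -0.002  -0.0117  0.521   0.0396]
top9 [ 0.6778 -0.001   0.0962 -0.004   0.516   0.0404] 0.5404471292875196 centre-only at .103 [ 0.67363207 -0.00153079]
w4 [ 0.6777 -0.0018  0.1034 -0.0072  0.5273  0.0397] 0.5012678550695346 centre-only at .103 [ 0.67751267 -0.00115068]
edge [0.77149542 0.00787754]
```

Lens: two wrist views give (0.6777,−0.0018,0.1034) (103 mm expected). Yaw ≈ −0.009 from both the ring and the base edge, and tilt is 0.52 as stated. I'm moving into the tilted pose now, then trimming.

```bash
python3 -m handwheel '[{"dx":0,"dy":-4.3,"dz":-0.8,"wx":0,"wy":0,"wz":0,"claw":0},{"dx":0,"dy":-4.3,"dz":-0.8,"wx":0,"wy":0,"wz":0.0,"claw":0},{"dx":0,"dy":0,"dz":0,"wx":-0.1745,"wy":0,"wz":0,"claw":0},{"dx":0,"dy":0,"dz":0,"wx":-0.1745,"wy":0,"wz":0,"claw":0},{"dx":0,"dy":0,"dz":0,"wx":-0.1745,"wy":0,"wz":0,"claw":0},{"dx":3.8,"dy":0,"dz":0,"wx":0,"wy":0,"wz":0,"claw":0},{"dx":3.8,"dy":0,"dz":0,"wx":0,"wy":0,"wz":0,"claw":0},{"dx":3.8,"dy":0,"dz":0,"wx":0,"wy":0,"wz":0,"claw":0}]' && python3 -m handwheel '[{"dx":0,"dy":0,"dz":0,"wx":0,"wy":0,"wz":0,"claw":0},{"dx":0,"dy":0,"dz":0,"wx":0,"wy":0,"wz":0,"claw":0},{"dx":0,"dy":0,"dz":0,"wx":0,"wy":0,"wz":0,"claw":0}]'; cat > trim.py <<'E'
from h import *
L=np.array([.6777,-.0018,.103]); B=Ro.from_euler("z",-.009)
n=B.apply([-.5,0,3**.5/2]); fx=-B.apply([0,1,0]); RF=np.c_[fx,np.cross(n,fx),n]; RT=RF@np.diag([-1,1,-1])
import sys
off=np.array([.0008,-.0002,.0283])
T=L+.15*n-RT@off
ps=[]; 
for _ in range(8):
    s=monitor.observe(); ps.append(np.r_[s["position"],s["tool_rot"]])
s=monitor.observe(); q=np.mean(ps,0) if np.ptp(np.array(ps)[:,3])<1 else ps[-1]
Rc=Ro.from_euler("xyz",q[3:]).as_matrix()
print("now",q.round(4),"target",T.round(4)); print("shift cm",(Rc.T@(T-q[:3])*100).round(2),"turn",Ro.from_matrix(Rc.T@RT).as_rotvec().round(4),s["force"].round(1),s["clock"])
E
python3 trim.py; python3 - <<'E'
from h import *
# foot in hand, from w7
f=dict(np.load("w7.npz")); g=cv2.cvtColor(f["frame"],cv2.COLOR_BGR2GRAY).astype(float)
print(np.median(g[147:160,265:300],1).astype(int).tolist(),np.median(g[245:265,300:340],1).astype(int).tolist(),np.median(g[312:328,300:340],1).astype(int).tolist())
C=-np.array(f["R"]).T@f["t"]; R=Ro.from_euler("xyz",[-3.141,-.0005,1.579]).as_matrix()
for T in ([.6764,-.1154,.2422],[.67475,-.1171,.24247]):
    for ox,oz in ((.0008,.0283),(.0008,.0273),(.0018,.0283)):
        o=np.array([[ox+.045,0,oz-.006],[ox+.015,0,oz-.066],[ox-.015,0,oz-.066]]); print(T,ox,oz,proj(f,o@R.T+T).round(1).tolist())
E
```

```text
clock: 13.15
position: [0.5865, -0.0047, 0.2591]
tool_rot: [2.618, -0.002, 1.575]
force: [0.3, -0.2, -4.4]
grip_width: 0.0291
finger_force: 92.0
clock: 13.52
position: [0.5874, -0.0062, 0.2586]
tool_rot: [2.618, -0.0, 1.574]
force: [-0.5, -0.8, -4.0]
grip_width: 0.029
finger_force: 92.0
now [ 5.8740e-01 -6.2000e-03  2.5860e-01  2.6179e+00 -5.0000e-04  1.5744e+00] target [ 0.5887 -0.0018  0.2575]
shift cm [0.44 0.06 0.16] turn [ 0.0001 -0.0067  0.0107] [-0.5 -0.8 -4. ] 13.525
[107, 106, 106, 106, 106, 110, 131, 167, 187, 191, 190, 189, 188] [127, 127, 128, 127, 127, 128, 127, 127, 127, 143, 172, 183, 184, 185, 183, 161, 116, 84, 81, 82] [125, 125, 123, 127, 143, 169, 182, 183, 183, 167, 117, 100, 94, 96, 97, 96]
[0.6764, -0.1154, 0.2422] 0.0008 0.0283 [[314.9, 156.3], [313.1, 257.0], [313.3, 323.4]]
[0.6764, -0.1154, 0.2422] 0.0008 0.0273 [[314.8, 156.6], [313.0, 258.2], [313.2, 325.1]]
[0.6764, -0.1154, 0.2422] 0.0018 0.0283 [[314.9, 154.5], [313.1, 254.6], [313.3, 321.4]]
[0.67475, -0.1171, 0.24247] 0.0008 0.0283 [[311.8, 159.4], [308.8, 261.3], [309.2, 327.4]]
[0.67475, -0.1171, 0.24247] 0.0008 0.0273 [[311.8, 159.7], [308.7, 262.6], [309.2, 329.1]]
[0.67475, -0.1171, 0.24247] 0.0018 0.0283 [[311.8, 157.6], [308.7, 259.0], [309.2, 325.3]]
```

View pics/w8.png

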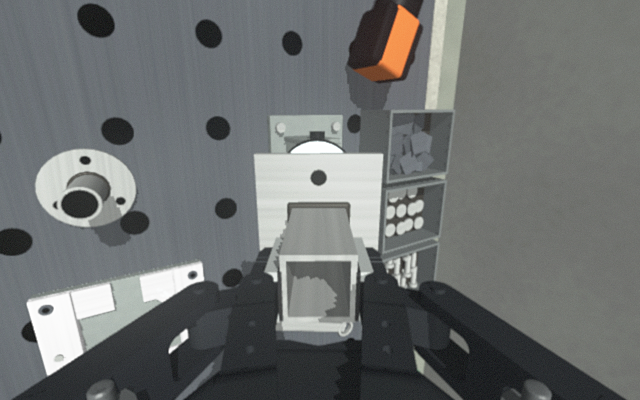

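The foot is over the ring, with the visible ring arc centred at col ≈317 and the plate at ≈318.5. I'm checking the in-hand offset and lens position from this settled view.

```bash
python3 - <<'E'
from ring import *
f=dict(np.load("w8.npz")); g=cv2.cvtColor(f["frame"],cv2.COLOR_BGR2GRAY).astype(float)
T=np.array([.5891,-.0006,.2572]); R=Ro.from_euler("xyz",[2.6181,.0002,1.565]).as_matrix()
for ox,oz in ((.0008,.0283),(.0008,.0273),(.0018,.0283)):
    o=np.array([[ox+.045,0,oz-.006],[ox+.015,0,oz-.066],[ox-.015,0,oz-.066]]); print(ox,oz,proj(f,o@R.T+T).round(1).tolist())
print(np.median(g[147:160,265:285],1).astype(int).tolist(),np.median(g[245:265,300:340],1).astype(int).tolist(),np.median(g[312:328,300:340],1).astype(int).tolist())
n=Ro.from_euler("z",-.009).apply([-.5,0,.866]); u=Ro.from_euler("z",-.009).apply([0,1,0]); w=np.cross(u,n)
th=np.linspace(-.6,.6,7)
pr=proj(f,[np.array([.6777,-.0018,.103])+.0397*(u*np.cos(a)+w*np.sin(a)) for a in th]); print("pred ring",pr.round(1).tolist())
for c,_ in pr: 
    c=int(round(c)); col=g[132:153,c]; i=np.argmax(np.diff(col)); print(c,132+i+.5,end="; ")
print(-f["R"].T@f["t"], monitor.observe()["position"])
E
```

```text
0.0008 0.0283 [[314.3, 157.0], [312.3, 259.1], [312.6, 326.0]]
0.0008 0.0273 [[314.3, 157.3], [312.3, 260.3], [312.6, 327.6]]
0.0018 0.0283 [[314.3, 155.2], [312.3, 256.7], [312.6, 323.9]]
[175, 176, 174, 175, 175, 165, 161, 191, 215, 218, 218, 216, 216] [147, 148, 147, 148, 148, 146, 148, 147, 144, 156, 197, 216, 215, 216, 215, 183, 130, 99, 93, 96] [142, 141, 141, 142, 159, 188, 174, 154, 150, 151, 176, 198, 204, 204, 202, 201]
pred ring [[294.8, 148.1], [301.4, 144.5], [308.7, 142.2], [316.3, 141.5], [323.9, 142.3], [331.1, 144.6], [337.7, 148.3]]
295 147.5; 301 143.5; 309 141.5; 316 140.5; 324 141.5; 331 143.5; 338 147.5; [0.52042376 0.06985048 0.38170865] [ 5.89088789e-01 -5.62066008e-04  2.57229130e-01]
```

The ring prediction agrees within 1 px. The foot's own edges show a ~2 mm sideways wrist-calibration bias, consistent with the top camera's lens x of 0.675. I'm trimming relative to that.

```bash
python3 -m handwheel '[{"dx":-0.2,"dy":-0.24,"dz":-0.1,"wx":0,"wy":-0.001,"wz":0.003,"claw":0},{"dx":0,"dy":0,"dz":0,"wx":0,"wy":0,"wz":0,"claw":0},{"dx":0,"dy":0,"dz":0,"wx":0,"wy":0,"wz":0,"claw":0},{"dx":0,"dy":0,"dz":0,"wx":0,"wy":0,"wz":0,"claw":0},{"dx":0,"dy":0,"dz":0,"wx":0,"wy":0,"wz":0,"claw":0},{"dx":0,"dy":0,"dz":0,"wx":0,"wy":0,"wz":0,"claw":0}]'; python3 - <<'E'
from h import *
f=optics.grab_frame("scene"); cv2.imwrite("pics/s9.png",cv2.resize(f["frame"][120:320,180:460],None,fx=2.8,fy=2.8,interpolation=cv2.INTER_CUBIC))
s=monitor.observe(); print(s["position"],s["tool_rot"],s["grip_width"],np.abs(s["qd"]).max(),s["clock"])
E
```

```text
clock: 15.22
position: [0.5865, -0.0025, 0.2568]
tool_rot: [2.618, -0.0, 1.562]
force: [-0.5, -0.9, -4.2]
grip_width: 0.0291
finger_force: 92.0
[ 0.58651774 -0.0025099   0.25690069] [ 2.61805699e+00 -4.06901397e-04  1.56205275e+00] 0.02913743750907043 0.0015553875478003685 15.275
```

View pics/s9.png

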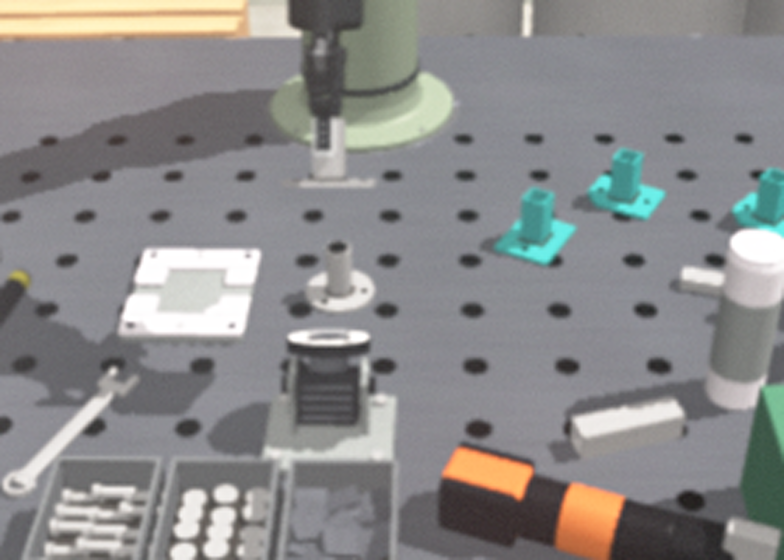

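The foot is held square over the ring light: plate edge at (335,183), ring at (329,343). The gauge is empty, the bystanders are untouched and the arm is still.

```bash
python3 -c "from workcell import job_done; print(job_done())"
```

```text
the job is handed in; nothing more can be done
None
```

The foot was seated in the gauge and released, and the camera check showed it flush at 10 mm. I then lifted it out and handed the job in at about 15 s with it held over the lens as asked: square, level, centred and 150 mm out to about 2 mm by my measurements, and no verdict was returned.

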